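Draw the long spacer bar out of its rack

ROBOT

A 7-joint arm with a two-finger parallel gripper is mounted at the origin on the work surface. World frame = base frame: x ahead of the robot, y to its left, z up, the work surface at z = 0. Lengths are in m, angles in rad, forces in N, time in s.
With the tool pointing down it reaches from about 0.425 to 0.875 m from the base axis. Payload 4.7 kg.
Tool frame: the origin (TCP) lies at the very end of the fingers, on their centre line; the grasp point (between the pads) lies 19 mm behind it (grip_point_offset is the distance from the TCP to the grasp point, in m); x points along the fingers, z is the direction in which the jaws open and shut, and the axes are right-handed (so a half turn about x gives the same grasp; the last joint's range is limited). The gripper opens to 87 mm and grips with 3 to 60 N. Pads are 19 mm wide; open, the fingers measure 117 mm over their backs; the gripper's body (75 mm by 190 mm) begins 51 mm behind the grasp point.
Start: joints at [1.216, 0.321, -0.07, 1.45, 0.023, 1.371, -0.057], TCP at [0.234, -0.606, 0.223] pointing down, gripper open.
Joint ranges: [-2.86, 2.86], [-0.3, 2.09], [-1.38, 1.24], [0.06, 2.45], [-1.56, 4.7], [0.09, 2.05], [-2.69, 2.69]. Speed limits (rad/s): [2.57, 2.57, 3.14, 3.14, 3.14, 3.14, 3.14].

INTERFACE

Orientations are given as a rotation vector (axis times angle).
In Python, from bench import get_state, get_image, calibration, close_job, grip_point_offset gives the robot as it stands.
- The arm moves only by the tool play_rows, never from a script. Its argument "targets" is a list of rows, each an object with "claw": the closure, from 0 (fully open) to 1 (shut); "linear": the shift along the tool's x, y, z as a fraction of full scale, a list of three; "rotation": the turn, a rotation vector about the tool's x, y, z as a fraction of full scale, a list of three. In form: [{"claw": claw, "linear": [x, y, z], "rotation": [wx, wy, wz]}, ...]. A call has 1 to 10 rows; each row shifts and turns the pose as measured when the row begins, along the tool's axes as they then stand; what a row does not reach is not made up. Full scale, the value 1, is 2.5 cm for a shift and 90 degrees for a turn. A row lasts 1/12 s, in which the tool goes at most 41.7 mm and 7.16 degrees, less where a joint would pass 70% of its speed; a pose out of reach is approached as far as the arm can. A call with a number of a shift or a turn outside -1 to 1 is refused whole. A call with a gripper value outside its range is refused whole. The fingers move at their own pace and stop on an object; "newtons" is the grip in N (left out, the last holds). Time passes only in rows, so rows that do not move let the fingers close. It gives the time, the measured TCP pose, the force and the opening at its end, in the units of the state.
- get_state(): the state, without advancing time (a new reading comes with each control period).
- get_image(name): name is "side" or "top" or "wrist"; returns the picture (420x560x3 uint8, blue, green, red); there is no depth.
- calibration(name): a dict with "fx", "fy", "cx", "cy" (pixels), "rvec" (rotation vector, rad) and "tvec" (3), from world to camera coordinates, as OpenCV has them; the wrist camera has in their place "hand_eye" (4x4, takes a point from camera to tool coordinates, whose origin is the TCP and whose axes are the tool frame's). Camera axes: x right, y down, z forward; pixel columns grow to the right and rows downward; lengths in m; the calibration is good to about 2 mm. The wrist camera is an equidistant fisheye: a pixel r from the principal point sees the ray r / f radians off the axis. A picture is of the moment at which its call begins: read the wrist's pose just before it. calibration takes no time and is no camera call.
- close_job(): hands the job in, once; it reports no verdict.
The state is a dict: "time": time; "joint_positions": joint angles; "qd": joint speeds; "joint_torque": joint torques, N m; "position": TCP position; "tool_rot": TCP orientation; "ft_force": force on the tool from outside, world axes, zero at the start; "torque": the same for the moment, N m; "grip_width": opening from 0.0 (shut) to 1.0 (fully open).
Only numpy, scipy, OpenCV 4.12 (cv2) and the standard library are available. Lean on these libraries where they do the work, as an engineer would, in place of code of your own. Each camera call takes 0.05 s, during which the arm holds its last target. There are 200 camera calls.

TASK

Take the long steel spacer bar out of the white rack: lift its front end over the rack's lip, draw it out endwise from under the hood, and lay it down flat and lengthwise on the wooden board without dropping it. Leave the short steel bar where it is.

Things in the scene. Friction and masses are not known exactly. Their poses are not given: they have to be found in the camera images.
- bar_mid (a point): long spacer bar, the only long steel one: 265 mm long, 20 wide, 16 high, about 0.2 kg, lying on the rack floor in any lane, far end (+x) about 80 mm under the hood, front end (-x) 15 to 25 mm behind the lip. This point is its centre, 8 mm above its underside; x along the bar, z up. Lifted level it meets the hood after 16 mm, short of the lip's top: raise the front end more.
- short_mid (a point): short spacer bar, 20 mm wide and 16 high like the long one but only 150 mm long, in another lane, to be left there. This point is its centre; x along the bar, towards the hood. The wooden paddle (265 mm long, handle 18 wide, blade at the front 46 wide, up to 12 high) lies in the remaining lane; two jars 110 mm high stand beyond the rack.
- rack: fixed white tray, 300 by 300 mm; origin: centre of underside, on the worktop; front is -x. Floor 3 mm thick. Front lip (x -150 to -146) and side walls (4 mm thick) rise 20 mm above the floor. A hood roofs x = 60 to 150: 32 mm free below it, its top 38 mm above the worktop. Lanes at y = -80, 0, 80 (shuffled), thin fins between them under the hood only; the third lane holds a wooden paddle.
- board: fixed wooden board flat on the worktop in front of the rack: 340 mm long (x), 220 mm wide (y), 12 mm thick. Origin: centre of its underside, on the worktop; z up. The bar may lie on it either way round.

How it is judged:
On the way:
1. the long bar is drawn endwise, its front end out over the lip while its far end is still under the hood (x of bar_mid in the frame of rack between -0.072 and -0.035 m and z of bar_mid in the frame of rack below 0.1 m and y of bar_mid in the frame of rack between -0.12 and 0.12 m), for 0.02 s.
At the end, for the whole second after the job is handed in: The long bar lies flat and at rest on the board, its centre within 60 mm of the board's centre lengthwise and within 105 mm crosswise, its length within 17 degrees of the board's; the short bar is within 20 mm of where it was (x of bar_mid in the frame of board between -0.06 and 0.06 m and y of bar_mid in the frame of board between -0.105 and 0.105 m and z of bar_mid in the frame of board between 0.015 and 0.027 m and angle between bar_mid's own x axis and vertical between 1.5 and 1.64 rad and angle between the x axis of bar_mid and the x axis of board, either way round below 0.3 rad and linear speed of bar below 0.02 m/s and distance of short_mid from where it was at the start of the episode below 0.02 m); the robot touches nothing.
It fails at once if the short bar is moved by more than 20 mm (distance of short_mid from where it was at the start of the episode above 0.02 m).
It fails at once if the long bar is dropped (falls faster than 0.6 m/s out of the fingers) (contact force between the fingers and bar below 0.1 N and linear speed of bar above 0.6 m/s).
It also fails if it takes over 43 s, if anything falls off the work surface, if the arm or the gripper's body presses on something with over 40 N, if the wrist force passes 120 N, or if a joint passes its speed limit or range.

## Working session

There is one attempt and no reset: what is moved stays moved. The work goes in short steps, Python scripts to look and compute and a tool call to move; the robot and the scene stay as the last step left them, time stands still between calls to the robot, and variables do not carry over. Pictures are saved under pics/ and viewed, about 8 in all and at most 12, crops included, and the job is handed in when it is done.

Besides the shell and the picture viewer there is one more tool, called after "Request:" in YAML: its name, and indented under it one key for each argument. play_rows: Moves the arm, as the interface text tells. Shift numbers are shares of 2.5 cm and turn numbers shares of 90 degrees, none past 1 either way. Its arguments: {"type":"object","properties":{"targets":{"type":"array"},"newtons":{"type":"number"}},"required":["targets"]}

```bash
mkdir -p pics; python3 - <<'E'
from bench import *
import cv2
s=get_state();print(s['time'],s['position'],s['tool_rot'],s['ft_force'],s['grip_width'],grip_point_offset if not callable(grip_point_offset) else grip_point_offset())
for n in('top','side','wrist'):
    c=calibration(n);print(n,c)
    cv2.imwrite(f'pics/{n}0.png',get_image(n))
E
```

```text
0.0 [ 0.23405229 -0.60582751  0.22147761] [ 0.93441097  1.36305456 -0.93283369] [ 0.27069635 -0.36203969 -0.31104432] 1.0047090400780136 0.0187
top {'fx': 480.04160183238923, 'fy': 480.04160183238923, 'cx': 279.8804388883621, 'cy': 216.32512751784117, 'rvec': array([ 2.08891345, -2.14286325,  0.21797375]), 'tvec': array([0.00939118, 0.54517398, 0.8404506 ])}
side {'fx': 423.2118010477572, 'fy': 423.2118010477572, 'cx': 278.55449087976336, 'cy': 206.91672102442158, 'rvec': array([ 2.27758418, -0.58758568,  0.27728106]), 'tvec': array([-0.51026062,  0.20175583,  0.66907336])}
wrist {'fx': 325.19226210127806, 'fy': 325.19226210127806, 'cx': 276.00778639643664, 'cy': 208.29604596167, 'hand_eye': array([[-2.07767793e-04, -3.04500617e-01,  9.52512116e-01,
        -1.61517144e-01],
       [ 3.83240687e-04, -9.52512091e-01, -3.04500525e-01,
         8.50034759e-02],
       [ 9.99999905e-01,  3.01775996e-04,  3.14598361e-04,
        -7.80378504e-05],
       [ 0.00000000e+00,  0.00000000e+00,  0.00000000e+00,
         1.00000000e+00]])}
```

View pics/top0.png

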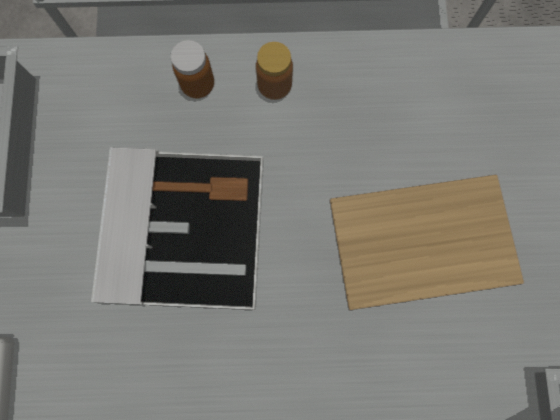

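View pics/side0.png

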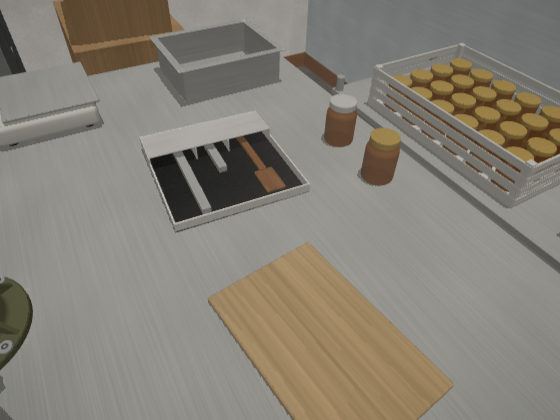

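Top view: the hood is at left (px 95–155), the long bar is in the lower lane with its front end near (245,269), the short bar is in the middle lane near (188,228), and the board spans (331,198)–(522,283). Next I'll enlarge the rack and compute positions.

```bash
cat > h.py <<'E'
import cv2,numpy as np
from bench import *
from scipy.spatial.transform import Rotation as R
def ray(n,pts,z):
    c=calibration(n);K=np.array([[c['fx'],0,c['cx']],[0,c['fy'],c['cy']],[0,0,1]])
    M=R.from_rotvec(c['rvec']).as_matrix();o=-M.T@c['tvec']
    p=np.c_[np.array(pts,float),np.ones(len(pts))]
    d=(M.T@np.linalg.inv(K)@p.T).T
    return o+d*((z-o[2])/d[:,2])[:,None]
E
python3 - <<'E'
from h import *
np.set_printoptions(precision=4,suppress=True)
im=cv2.imread('pics/top0.png')
cv2.imwrite('pics/crop0.png',cv2.resize(im[140:320,85:275],None,fx=4,fy=3.3*4/3.3*0.82,interpolation=cv2.INTER_CUBIC)) if 0 else cv2.imwrite('pics/crop0.png',cv2.resize(im[200:320,85:275],None,fx=4,fy=4,interpolation=cv2.INTER_CUBIC))
print('rackfront',ray('top',[(262,156),(255,307)],.023))
print('bar',ray('top',[(245,269.5),(146,266.5)],.019))
print('short',ray('top',[(188,228),(150,227)],.019))
b=ray('top',[(331,198),(498,176),(522,283),(349,308)],.012);print('board',b,b.mean(0))
s=get_state();print(R.from_rotvec(s['tool_rot']).as_matrix())
E
```

```text
rackfront [[0.6751 0.0277 0.023 ]
 [0.3807 0.046  0.023 ]]
bar [[0.4513 0.0642 0.019 ]
 [0.4618 0.2524 0.019 ]]
short [[0.5342 0.1735 0.019 ]
 [0.538  0.247  0.019 ]]
board [[ 0.5885 -0.1066  0.012 ]
 [ 0.6251 -0.4414  0.012 ]
 [ 0.4128 -0.4624  0.012 ]
 [ 0.3745 -0.1305  0.012 ]] [ 0.5002 -0.2852  0.012 ]
[[-0.0005  0.9328  0.3605]
 [ 0.0013  0.3605 -0.9328]
 [-1.     -0.0001 -0.0014]]
```

View pics/crop0.png

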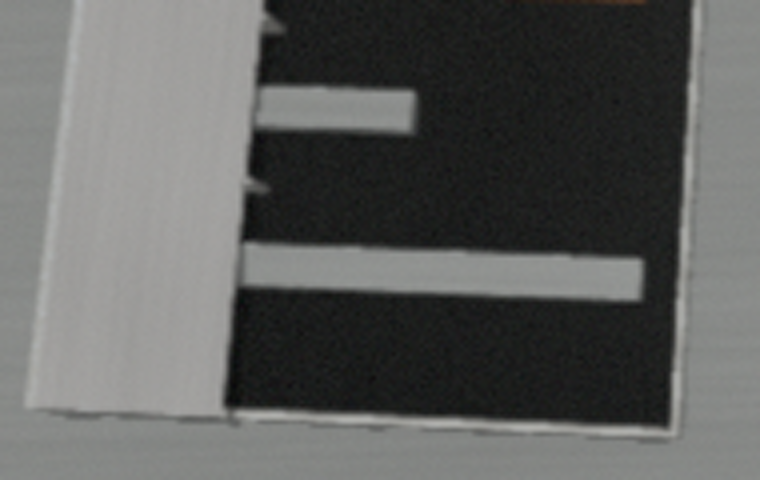

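Long bar: front end at about (0.451, 0.063), axis about (0.059, 0.998), centre about (0.459, 0.195). Board centre is about (0.500, −0.285). I'll swing over along an arc.

Request:
play_rows:
  targets:
    - {"claw": 0.3,"linear": [0,1,-0.15],"rotation": [-0.022,0,0]}
    - {"claw": 0.3,"linear": [0,1,-0.15],"rotation": [-0.022,0,0]}
    - {"claw": 0.3,"linear": [0,1,-0.15],"rotation": [-0.022,0,0]}
    - {"claw": 0.3,"linear": [0,1,-0.15],"rotation": [-0.022,0,0]}
    - {"claw": 0.3,"linear": [0,1,-0.15],"rotation": [-0.022,0,0]}
    - {"claw": 0.3,"linear": [0,1,-0.15],"rotation": [-0.022,0,0]}
    - {"claw": 0.3,"linear": [0,1,-0.15],"rotation": [-0.022,0,0]}
    - {"claw": 0.3,"linear": [0,1,-0.15],"rotation": [-0.022,0,0]}
    - {"claw": 0.3,"linear": [0,1,-0.15],"rotation": [-0.022,0,0]}
    - {"claw": 0.3,"linear": [0,1,-0.15],"rotation": [-0.022,0,0]}

```text
time: 0.98
position: [0.437, -0.4389, 0.2172]
tool_rot: [0.658, 1.477, -0.656]
ft_force: [-0.1, -0.8, 0.5]
grip_width: 0.702
```

Request:
play_rows:
  targets:
    - {"claw": 0.3,"linear": [0,1,-0.15],"rotation": [-0.022,0,0]}
    - {"claw": 0.3,"linear": [0,1,-0.15],"rotation": [-0.022,0,0]}
    - {"claw": 0.3,"linear": [0,1,-0.15],"rotation": [-0.022,0,0]}
    - {"claw": 0.3,"linear": [0,1,-0.15],"rotation": [-0.022,0,0]}
    - {"claw": 0.3,"linear": [0,1,-0.15],"rotation": [-0.022,0,0]}
    - {"claw": 0.3,"linear": [0,1,-0.15],"rotation": [-0.022,0,0]}
    - {"claw": 0.3,"linear": [0,1,-0.15],"rotation": [-0.022,0,0]}
    - {"claw": 0.3,"linear": [0,1,-0.15],"rotation": [-0.022,0,0]}
    - {"claw": 0.3,"linear": [0,1,-0.15],"rotation": [-0.022,0,0]}
    - {"claw": 0.3,"linear": [0,1,-0.15],"rotation": [-0.022,0,0]}

```text
time: 1.82
position: [0.5736, -0.1943, 0.2159]
tool_rot: [0.361, 1.55, -0.35]
ft_force: [0.4, -0.6, 0.5]
grip_width: 0.696
```

```bash
cat >> h.py <<'E'
def err(p,ang,tilt=0):
    """error to TCP target p, tool z at world yaw ang (deg), in tool axes: mm, deg"""
    s=get_state();M=R.from_rotvec(s['tool_rot']).as_matrix()
    a=np.radians(ang);z=np.array([np.cos(a),np.sin(a),0]);x=np.array([0,0,-1.])
    T=np.c_[x,np.cross(z,x),z]@R.from_rotvec([0,0,np.radians(tilt)]).as_matrix()
    print('t',s['time'],'pos',s['position'].round(4),'z yaw',np.degrees(np.arctan2(M[1,2],M[0,2])).round(2),'grip',round(s['grip_width'],3))
    print('lin mm',(M.T@(np.array(p)-s['position'])*1e3).round(1),'rot deg',np.degrees(R.from_matrix(M.T@T).as_rotvec()).round(2),'F',s['ft_force'].round(1),'q',s['joint_positions'].round(2))
E
python3 -c "
from h import *
err([.459,.195,.12],-3.4)"
```

```text
t 1.8167 pos [ 0.5736 -0.1943  0.2159] z yaw -25.95 grip 0.696
lin mm [ 100.1  299.4 -272.4] rot deg [-22.56  -0.51  -0.39] F [ 0.4 -0.6  0.5] q [ 0.66  0.27 -0.45  1.56  0.11  1.35 -0.25]
```

Request:
play_rows:
  targets:
    - {"claw": 0.3,"linear": [0,0.95,-0.57],"rotation": [-0.017,0,0]}
    - {"claw": 0.3,"linear": [0,0.95,-0.57],"rotation": [-0.017,0,0]}
    - {"claw": 0.3,"linear": [0,0.95,-0.57],"rotation": [-0.017,0,0]}
    - {"claw": 0.3,"linear": [0,0.95,-0.57],"rotation": [-0.017,0,0]}
    - {"claw": 0.3,"linear": [0,0.95,-0.57],"rotation": [-0.017,0,0]}
    - {"claw": 0.3,"linear": [0,0.95,-0.57],"rotation": [-0.017,0,0]}
    - {"claw": 0.3,"linear": [0,0.95,-0.57],"rotation": [-0.017,0,0]}
    - {"claw": 0.3,"linear": [0,0.95,-0.57],"rotation": [-0.017,0,0]}
    - {"claw": 0.3,"linear": [0,0.95,-0.57],"rotation": [-0.017,0,0]}
    - {"claw": 0.3,"linear": [0,0.95,-0.57],"rotation": [-0.017,0,0]}

```text
time: 2.65
position: [0.5059, 0.1031, 0.2183]
tool_rot: [0.126, 1.574, -0.114]
ft_force: [0.8, -0.6, -0.0]
grip_width: 0.699
```

Request:
play_rows:
  targets:
    - {"claw": 0.3,"linear": [0.5,0.95,-0.57],"rotation": [-0.017,0,0]}
    - {"claw": 0.3,"linear": [0.5,0.95,-0.57],"rotation": [-0.017,0,0]}
    - {"claw": 0.3,"linear": [0.5,0.95,-0.57],"rotation": [-0.017,0,0]}
    - {"claw": 0.3,"linear": [0.5,0.95,-0.57],"rotation": [-0.017,0,0]}
    - {"claw": 0.3,"linear": [0.5,0.5,-0.3],"rotation": [-0.017,0,0]}
    - {"claw": 0.3,"linear": [0.5,0,0],"rotation": [0,0,0]}
    - {"claw": 0.3,"linear": [0,0,0],"rotation": [0,0,0]}

```text
time: 3.23
position: [0.4381, 0.2366, 0.1442]
tool_rot: [-0.006, 1.569, 0.013]
ft_force: [-1.3, -0.7, -0.5]
grip_width: 0.694
```

```bash
python3 -c "
from h import *
err([.459,.195,.06],-3.4)
im=get_image('wrist');cv2.imwrite('pics/w1.png',im)"
```

```text
t 3.2333 pos [0.4381 0.2366 0.1442] z yaw 0.7 grip 0.694
lin mm [ 84.  -42.2  20.2] rot deg [ 4.1   0.12 -0.24] F [-1.3 -0.7 -0.5] q [ 0.24  0.11 -0.83  1.9   0.08  1.16 -0.6 ]
```

View pics/w1.png

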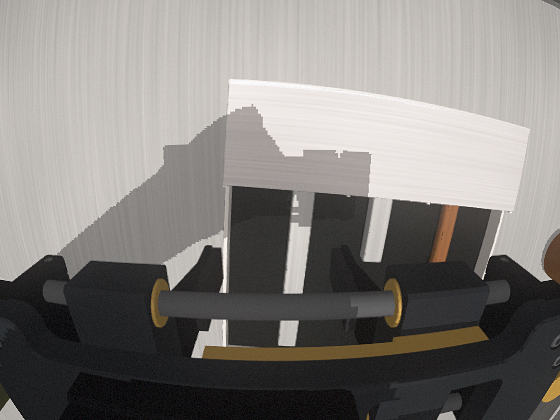

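The wrist view shows the long bar between the fingers, from about (303,200) at the hood to (290,335). The short bar and paddle are to its right. I'll localise the bar's axis from this view as well.

```bash
cat >> h.py <<'E'
def wray(pts,z):
    c=calibration('wrist');s=get_state();M=R.from_rotvec(s['tool_rot']).as_matrix();H=c['hand_eye']
    out=[]
    for u,v in pts:
        dx,dy=u-c['cx'],v-c['cy'];r=np.hypot(dx,dy);t=r/c['fx']
        d=np.array([dx/r*np.sin(t),dy/r*np.sin(t),np.cos(t)])
        o=M@H[:3,3]+s['position'];d=M@H[:3,:3]@d
        out.append(o+d*(z-o[2])/d[2])
    return np.array(out).round(4)
E
python3 -c "
from h import *
print(wray([(294,200),(313,200),(281,335),(299,335)],.019))
im=cv2.imread('pics/w1.png')[180:350,220:400]
cv2.imwrite('pics/w1c.png',cv2.resize(im,None,fx=3.5,fy=3.5))"
```

```text
[[0.4562 0.2387 0.019 ]
 [0.4739 0.2389 0.019 ]
 [0.4473 0.0813 0.019 ]
 [0.4676 0.0812 0.019 ]]
```

View pics/w1c.png

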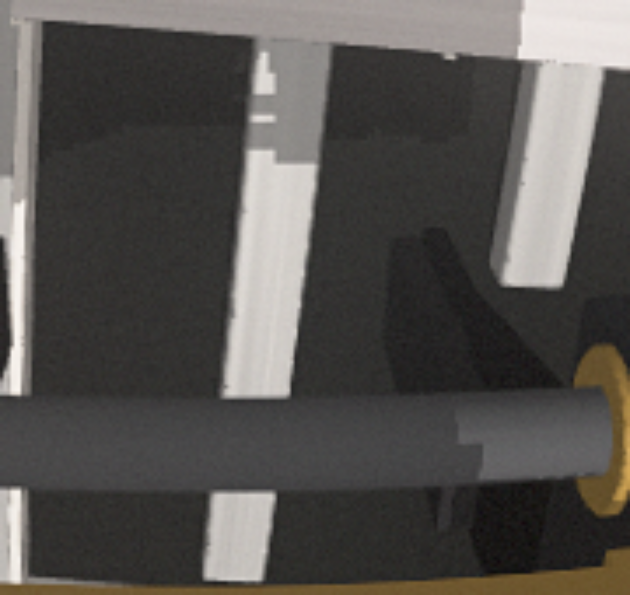

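Request:
play_rows:
  targets:
    - {"claw": 0.3,"linear": [0.5,-0.55,0.3],"rotation": [0.015,0,0]}
    - {"claw": 0.3,"linear": [0.5,-0.55,0.3],"rotation": [0.015,0,0]}
    - {"claw": 0.3,"linear": [0.5,-0.55,0.3],"rotation": [0.015,0,0]}
    - {"claw": 0.3,"linear": [0.5,0,0],"rotation": [0,0,0]}
    - {"claw": 0.3,"linear": [0.5,0,0],"rotation": [0,0,0]}
    - {"claw": 0.3,"linear": [0.5,0,0],"rotation": [0,0,0]}
    - {"claw": 0.3,"linear": [0,0,0],"rotation": [0,0,0]}
    - {"claw": 0.3,"linear": [0,0,0],"rotation": [0,0,0]}

```text
time: 3.95
position: [0.47, 0.182, 0.0687]
tool_rot: [0.065, 1.556, -0.065]
ft_force: [-0.6, 0.6, 0.8]
grip_width: 0.698
```

```bash
python3 -c "
from h import *
err([.460,.195,.006],-3.2)"
```

```text
t 3.95 pos [0.47   0.182  0.0687] z yaw -4.78 grip 0.698
lin mm [ 62.6  12.  -11.9] rot deg [-1.57  0.78 -0.03] F [-0.6  0.6  0.8] q [ 0.27  0.21 -0.76  1.97  0.18  1.01 -0.65]
```

Request:
play_rows:
  targets:
    - {"claw": 0.3,"linear": [0.4,0.24,-0.24],"rotation": [-0.01,0.005,0]}
    - {"claw": 0.3,"linear": [0.4,0.14,-0.14],"rotation": [-0.006,0.003,0]}
    - {"claw": 0.3,"linear": [0.4,0,0],"rotation": [0,0,0]}
    - {"claw": 0.3,"linear": [0.3,0,0],"rotation": [0,0,0]}
    - {"claw": 0.3,"linear": [0,0,0],"rotation": [0,0,0]}
    - {"claw": 0.3,"linear": [0,0,0],"rotation": [0,0,0]}

```text
time: 4.45
position: [0.4628, 0.192, 0.029]
tool_rot: [0.047, 1.567, -0.046]
ft_force: [0.3, 0.0, 0.7]
grip_width: 0.699
```

```bash
python3 -c "
from h import *
err([.460,.195,.006],-3.2)"
```

```text
t 4.45 pos [0.4628 0.192  0.029 ] z yaw -3.37 grip 0.699
lin mm [23.   2.8 -3. ] rot deg [-0.17  0.18 -0.04] F [0.3 0.  0.7] q [ 0.23  0.28 -0.75  2.    0.23  0.94 -0.69]
```

Request:
play_rows:
  targets:
    - {"claw": 0.3,"linear": [0.3,0.05,-0.1],"rotation": [0,0.002,0]}
    - {"claw": 0.3,"linear": [0.3,0.05,0],"rotation": [0,0,0]}
    - {"claw": 0.15,"linear": [0.15,0,0],"rotation": [0,0,0]}
    - {"claw": 0.3,"linear": [0,0,0],"rotation": [0,0,0]}
    - {"claw": 0.3,"linear": [0,0,0],"rotation": [0,0,0]}

```text
time: 4.87
position: [0.4604, 0.1955, 0.0086]
tool_rot: [0.046, 1.57, -0.045]
ft_force: [-0.4, -0.7, -0.8]
grip_width: 0.713
```

```bash
python3 -c "
from h import *
err([.460,.195,.006],-3.2)"
```

```text
t 4.8667 pos [0.4604 0.1955 0.0086] z yaw -3.33 grip 0.713
lin mm [ 2.6 -0.5 -0.4] rot deg [-0.13  0.02 -0.06] F [-0.4 -0.7 -0.8] q [ 0.21  0.31 -0.74  2.02  0.26  0.91 -0.72]
```

Down another 2 mm, then close.

Request:
play_rows:
  targets:
    - {"claw": 0.3,"linear": [0.08,0,0],"rotation": [0,0,0]}
    - {"claw": 0.6,"linear": [0,0,0],"rotation": [0,0,0]}
    - {"claw": 0.75,"linear": [0,0,0],"rotation": [0,0,0]}
    - {"claw": 1,"linear": [0,0,0],"rotation": [0,0,0]}
    - {"claw": 1,"linear": [0,0,0],"rotation": [0,0,0]}
    - {"claw": 1,"linear": [0,0,0],"rotation": [0,0,0]}
    - {"claw": 1,"linear": [0,0,0],"rotation": [0,0,0]}
    - {"claw": 1,"linear": [0,0,0],"rotation": [0,0,0]}
  newtons: 40

```text
time: 5.53
position: [0.4615, 0.1955, 0.0074]
tool_rot: [0.047, 1.568, -0.045]
ft_force: [0.8, 0.4, 0.5]
grip_width: 0.255
```

```bash
python3 -c "
from h import *
err([.460,.195,.006],-3.2)"
```

```text
t 5.5333 pos [0.4615 0.1955 0.0074] z yaw -3.37 grip 0.255
lin mm [ 1.4 -0.6 -1.5] rot deg [-0.17  0.14 -0.08] F [0.8 0.4 0.5] q [ 0.21  0.31 -0.74  2.02  0.27  0.9  -0.73]
```

Request:
play_rows:
  targets:
    - {"claw": 1,"linear": [0,0,0],"rotation": [0,0,0]}
    - {"claw": 1,"linear": [0,0,0],"rotation": [0,0,0]}
    - {"claw": 1,"linear": [0,0,0],"rotation": [0,0,0]}

```text
time: 5.78
position: [0.4614, 0.1955, 0.0075]
tool_rot: [0.047, 1.568, -0.045]
ft_force: [-1.2, 0.3, 0.4]
grip_width: 0.229
```

Request:
play_rows:
  targets:
    - {"claw": 1,"linear": [-0.12,0,0],"rotation": [0,0,0]}
    - {"claw": 1,"linear": [-0.13,0,0],"rotation": [0,0,-0.013]}
    - {"claw": 1,"linear": [-0.13,0,0],"rotation": [0,0,-0.013]}
    - {"claw": 1,"linear": [-0.13,0,0],"rotation": [0,0,-0.013]}
    - {"claw": 1,"linear": [0,0,0],"rotation": [0,0,0]}

```text
time: 6.2
position: [0.4602, 0.1948, 0.0203]
tool_rot: [-0.006, 1.572, -0.1]
ft_force: [-0.6, 0.2, -2.0]
grip_width: 0.225
```

```bash
python3 -c "
from h import *
err([.460,.195,.0265],-3.2,-7.5)"
```

```text
t 6.2 pos [0.4602 0.1948 0.0203] z yaw -3.43 grip 0.225
lin mm [-6.2 -0.2 -0.2] rot deg [-0.23 -0.01 -3.66] F [-0.6  0.2 -2. ] q [ 0.16  0.31 -0.73  1.98  0.32  0.98 -0.79]
```

Request:
play_rows:
  targets:
    - {"claw": 1,"linear": [-0.12,0,0],"rotation": [0,0,-0.017]}
    - {"claw": 1,"linear": [-0.1,0,0],"rotation": [0,0,-0.016]}
    - {"claw": 1,"linear": [-0.02,0,0],"rotation": [0,0,-0.01]}
    - {"claw": 1,"linear": [0,0,0],"rotation": [0,0,0]}
    - {"claw": 1,"linear": [0,0,0],"rotation": [0,0,0]}

```text
time: 6.62
position: [0.4599, 0.1971, 0.0266]
tool_rot: [-0.064, 1.571, -0.153]
ft_force: [0.0, -0.7, -2.5]
grip_width: 0.225
```

```bash
python3 -c "
from h import *
err([.460,.195,.0265],-3.2,-7.5)
cv2.imwrite('pics/s2.png',cv2.resize(get_image('side')[90:240,110:350],None,fx=3,fy=3))"
```

```text
t 6.6167 pos [0.4599 0.1971 0.0266] z yaw -3.26 grip 0.225
lin mm [ 0.4 -2.1  0.2] rot deg [-0.06  0.01  0.41] F [ 0.  -0.7 -2.5] q [ 0.09  0.33 -0.71  1.95  0.38  1.06 -0.87]
```

View pics/s2.png

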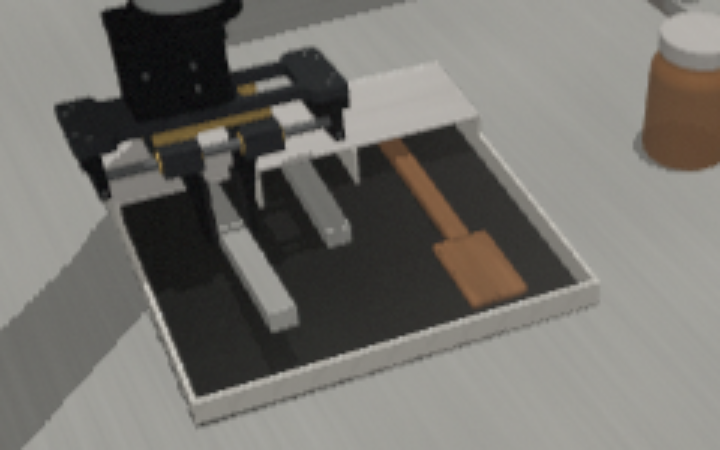

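The front end is up off the floor, near (280,320) in the crop, and the bar is held. Next I'll draw it horizontally towards the lip.

Request:
play_rows:
  targets:
    - {"claw": 1,"linear": [0.06,-0.5,0],"rotation": [0,0,0]}
    - {"claw": 1,"linear": [0.06,-0.5,0],"rotation": [0,0,0]}
    - {"claw": 1,"linear": [0.06,-0.5,0],"rotation": [0,0,0]}
    - {"claw": 1,"linear": [0,0,0],"rotation": [0,0,0]}

```text
time: 7.0
position: [0.4569, 0.1584, 0.0264]
tool_rot: [-0.063, 1.573, -0.151]
ft_force: [-0.4, -0.7, -2.3]
grip_width: 0.227
```

```bash
python3 -c "
from h import *
err([.457,.146,.0275],-3.2,-7.5)"
```

```text
t 7.0 pos [0.4569 0.1584 0.0264] z yaw -3.19 grip 0.227
lin mm [  0.6 -12.4   0.8] rot deg [ 0.02 -0.07  0.3 ] F [-0.4 -0.7 -2.3] q [ 0.16  0.29 -0.71  2.    0.35  1.03 -0.78]
```

Request:
play_rows:
  targets:
    - {"claw": 1,"linear": [0.05,-0.5,0.01],"rotation": [0,0,0]}
    - {"claw": 1,"linear": [0.05,-0.4,0],"rotation": [0,0,0]}
    - {"claw": 1,"linear": [0,0,0],"rotation": [0,0,0]}
    - {"claw": 1,"linear": [0.05,-0.5,0],"rotation": [0,0,0]}
    - {"claw": 1,"linear": [0.05,-0.5,0],"rotation": [0,0,0]}
    - {"claw": 1,"linear": [0.05,-0.5,0],"rotation": [0,0,0]}
    - {"claw": 1,"linear": [0.05,-0.5,0],"rotation": [0,0,0]}
    - {"claw": 1,"linear": [0,0,0],"rotation": [0,0,0]}

```text
time: 7.67
position: [0.4533, 0.0873, 0.0286]
tool_rot: [-0.058, 1.571, -0.146]
ft_force: [0.9, -0.5, -2.1]
grip_width: 0.223
```

```bash
python3 -c "
from h import *
err([.457,.146,.0275],-3.2,-7.5)
cv2.imwrite('pics/s3.png',cv2.resize(get_image('side')[90:260,110:350],None,fx=3,fy=3))"
```

```text
t 7.6667 pos [0.4533 0.0873 0.0286] z yaw -3.19 grip 0.223
lin mm [-6.5 58.4  0.5] rot deg [ 0.01  0.02 -0.05] F [ 0.9 -0.5 -2.1] q [ 0.29  0.21 -0.68  2.06  0.3   0.99 -0.61]
```

View pics/s3.png

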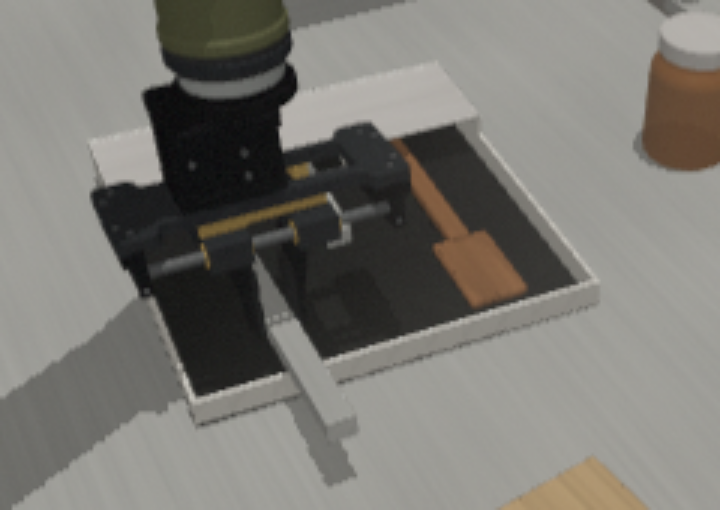

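The front end is well over the lip and the far end has left the hood. Now I'll lift and level it.

Request:
play_rows:
  targets:
    - {"claw": 1,"linear": [-0.5,-0.1,0],"rotation": [0,0,0]}
    - {"claw": 1,"linear": [-0.7,-0.1,0],"rotation": [0,0,0]}
    - {"claw": 1,"linear": [-0.7,-0.1,0],"rotation": [0,0,0.02]}
    - {"claw": 1,"linear": [-0.5,-0.2,0],"rotation": [0,0,0.02]}
    - {"claw": 1,"linear": [-0.2,-0.5,0],"rotation": [0,0,0.02]}
    - {"claw": 1,"linear": [0,-0.7,0],"rotation": [0,0,0.02]}
    - {"claw": 1,"linear": [0,-0.7,0],"rotation": [0,0,0]}
    - {"claw": 1,"linear": [0,-0.7,0],"rotation": [0,0,0]}
    - {"claw": 1,"linear": [0,-0.7,0],"rotation": [0,0,0]}
    - {"claw": 1,"linear": [0,-0.7,0],"rotation": [0,0,0]}

```text
time: 8.55
position: [0.4532, 0.0016, 0.1082]
tool_rot: [0.029, 1.559, -0.008]
ft_force: [0.0, 0.1, -2.3]
grip_width: 0.222
```

```bash
python3 -c "
from h import *
err([.500,-.285,.06],6.2)"
```

```text
t 8.55 pos [0.4532 0.0016 0.1082] z yaw -1.38 grip 0.222
lin mm [  45.  -286.1   53.1] rot deg [-7.57  0.73 -0.72] F [ 0.   0.1 -2.3] q [ 0.53  0.01 -0.58  2.05 -0.01  1.07 -0.07]
```

Request:
play_rows:
  targets:
    - {"claw": 1,"linear": [0,-0.8,0.15],"rotation": [-0.008,0,-0.001]}
    - {"claw": 1,"linear": [0,-0.8,0.15],"rotation": [-0.008,0,-0.001]}
    - {"claw": 1,"linear": [0,-0.8,0.15],"rotation": [-0.008,0,-0.001]}
    - {"claw": 1,"linear": [0,-0.8,0.15],"rotation": [-0.008,0,-0.001]}
    - {"claw": 1,"linear": [0,-0.8,0.15],"rotation": [-0.008,0,-0.001]}
    - {"claw": 1,"linear": [0,-0.8,0.15],"rotation": [-0.008,0,-0.001]}
    - {"claw": 1,"linear": [0,-0.8,0.15],"rotation": [-0.008,0,-0.001]}
    - {"claw": 1,"linear": [0,-0.8,0.15],"rotation": [-0.008,0,0]}
    - {"claw": 1,"linear": [0,-0.8,0.15],"rotation": [-0.008,0,0]}
    - {"claw": 1,"linear": [0,-0.8,0.15],"rotation": [-0.008,0,0]}

```text
time: 9.38
position: [0.5084, -0.1902, 0.1188]
tool_rot: [-0.102, 1.545, 0.106]
ft_force: [-0.9, 0.3, -2.2]
grip_width: 0.229
```

```bash
python3 -c "
from h import *
err([.500,-.285,.06],6.2)"
```

```text
t 9.3833 pos [ 0.5084 -0.1902  0.1188] z yaw 7.61 grip 0.229
lin mm [ 58.1 -93.  -22.3] rot deg [ 1.41  1.37 -0.09] F [-0.9  0.3 -2.2] q [ 0.7   0.18 -0.42  1.85  0.07  1.1   0.39]
```

Request:
play_rows:
  targets:
    - {"claw": 1,"linear": [0,-0.7,-0.17],"rotation": [0.003,0.005,0]}
    - {"claw": 1,"linear": [0.2,-0.7,-0.17],"rotation": [0.003,0.005,0]}
    - {"claw": 1,"linear": [0.4,-0.7,-0.17],"rotation": [0.003,0.005,0]}
    - {"claw": 1,"linear": [0.5,-0.7,-0.17],"rotation": [0.003,0,0]}
    - {"claw": 1,"linear": [0.4,-0.4,-0.1],"rotation": [0,0,0]}
    - {"claw": 1,"linear": [0.2,0,0],"rotation": [0,0,0]}
    - {"claw": 1,"linear": [0,0,0],"rotation": [0,0,0]}
    - {"claw": 1,"linear": [0,0,0],"rotation": [0,0,0]}

```text
time: 10.05
position: [0.5006, -0.2775, 0.0744]
tool_rot: [-0.086, 1.569, 0.091]
ft_force: [0.2, -0.4, -3.0]
grip_width: 0.222
```

```bash
python3 -c "
from h import *
err([.500,-.285,.017],6.2)
cv2.imwrite('pics/t4.png',get_image('top'))
cv2.imwrite('pics/s4.png',get_image('side')[150:420,100:540])"
```

```text
t 10.05 pos [ 0.5006 -0.2775  0.0744] z yaw 6.44 grip 0.222
lin mm [57.3 -7.6 -1.4] rot deg [ 0.24  0.01 -0.2 ] F [ 0.2 -0.4 -3. ] q [ 0.77  0.3  -0.36  1.81  0.12  1.06  0.48]
```

View pics/s4.png

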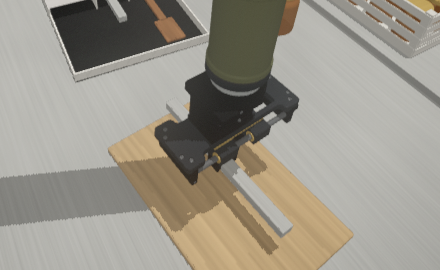

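The bar is level over the board and parallel to it, with clear margins. Lowering.

Request:
play_rows:
  targets:
    - {"claw": 1,"linear": [0.4,-0.15,0],"rotation": [0.001,0,-0.001]}
    - {"claw": 1,"linear": [0.5,-0.15,0],"rotation": [0.001,0,-0.001]}
    - {"claw": 1,"linear": [0.5,0,0],"rotation": [0,0,0]}
    - {"claw": 1,"linear": [0.3,0,0],"rotation": [0,0,0]}
    - {"claw": 1,"linear": [0.15,0,0],"rotation": [0,0,0]}
    - {"claw": 1,"linear": [0,0,0],"rotation": [0,0,0]}
    - {"claw": 1,"linear": [0,0,0],"rotation": [0,0,0]}

```text
time: 10.73
position: [0.5035, -0.2815, 0.0243]
tool_rot: [-0.09, 1.567, 0.091]
ft_force: [0.5, 0.9, -2.4]
grip_width: 0.22
```

```bash
python3 -c "
from h import *
err([.500,-.285,.017],6.2)"
```

```text
t 10.7333 pos [ 0.5035 -0.2815  0.0243] z yaw 6.61 grip 0.22
lin mm [ 7.3 -3.  -3.9] rot deg [ 0.41  0.13 -0.01] F [ 0.5  0.9 -2.4] q [ 0.76  0.37 -0.35  1.83  0.15  0.96  0.47]
```

Request:
play_rows:
  targets:
    - {"claw": 1,"linear": [0.12,0,0],"rotation": [0,0,0]}
    - {"claw": 1,"linear": [0.08,0,0],"rotation": [0,0,0]}
    - {"claw": 1,"linear": [0.06,0,0],"rotation": [0,0,0]}
    - {"claw": 1,"linear": [0,0,0],"rotation": [0,0,0]}

```text
time: 11.07
position: [0.5043, -0.2817, 0.0181]
tool_rot: [-0.091, 1.565, 0.09]
ft_force: [0.1, 0.9, -3.4]
grip_width: 0.226
```

Request:
play_rows:
  targets:
    - {"claw": 1,"linear": [0.06,0,0],"rotation": [0,0,0]}
    - {"claw": 1,"linear": [0.04,0,0],"rotation": [0,0,0]}
    - {"claw": 1,"linear": [0,0,0],"rotation": [0,0,0]}

```text
time: 11.32
position: [0.5048, -0.282, 0.0167]
tool_rot: [-0.092, 1.565, 0.089]
ft_force: [0.1, 0.1, -3.1]
grip_width: 0.225
```

Request:
play_rows:
  targets:
    - {"claw": 1,"linear": [0.05,0,0],"rotation": [0,0,0]}
    - {"claw": 1,"linear": [0.05,0,0],"rotation": [0,0,0]}
    - {"claw": 1,"linear": [0,0,0],"rotation": [0,0,0]}

```text
time: 11.57
position: [0.5052, -0.2822, 0.0168]
tool_rot: [-0.092, 1.565, 0.089]
ft_force: [-0.3, -0.0, -2.5]
grip_width: 0.221
```

Request:
play_rows:
  targets:
    - {"claw": 1,"linear": [0.08,0,0],"rotation": [0,0,0]}
    - {"claw": 1,"linear": [0.08,0,0],"rotation": [0,0,0]}

```text
time: 11.73
position: [0.5056, -0.2824, 0.0164]
tool_rot: [-0.093, 1.565, 0.088]
ft_force: [-7.4, 3.9, 18.9]
grip_width: 0.225
```

Contact. I'll relax the arm, then release.

Request:
play_rows:
  targets:
    - {"claw": 1,"linear": [0,0,0],"rotation": [0,0,0]}
    - {"claw": 0.74,"linear": [0,0,0],"rotation": [0,0,0]}
    - {"claw": 0.7,"linear": [0,0,0],"rotation": [0,0,0]}
    - {"claw": 0.6,"linear": [0,0,0],"rotation": [0,0,0]}
    - {"claw": 0.5,"linear": [0,0,0],"rotation": [0,0,0]}
    - {"claw": 0.45,"linear": [0,0,0],"rotation": [0,0,0]}

```text
time: 12.23
position: [0.5077, -0.2836, 0.0174]
tool_rot: [-0.095, 1.561, 0.086]
ft_force: [0.0, 0.4, 0.1]
grip_width: 0.443
```

Request:
play_rows:
  targets:
    - {"claw": 0.45,"linear": [-0.3,0,0],"rotation": [0,0,0]}
    - {"claw": 0.45,"linear": [-0.6,0,0],"rotation": [0,0,0]}
    - {"claw": 0.45,"linear": [-0.8,0,0],"rotation": [0,0,0]}
    - {"claw": 0.45,"linear": [-0.8,0,0],"rotation": [0,0,0]}
    - {"claw": 0.45,"linear": [-0.8,0,0],"rotation": [0,0,0]}
    - {"claw": 0.45,"linear": [-0.8,0,0],"rotation": [0,0,0]}
    - {"claw": 0.45,"linear": [-0.4,0,0],"rotation": [0,0,0]}
    - {"claw": 0.45,"linear": [0,0,0],"rotation": [0,0,0]}
    - {"claw": 0.45,"linear": [0,0,0],"rotation": [0,0,0]}

```text
time: 12.98
position: [0.5061, -0.2824, 0.1362]
tool_rot: [-0.095, 1.562, 0.087]
ft_force: [-0.2, 0.1, -0.2]
grip_width: 0.549
```

```bash
python3 -c "
from h import *
err([.500,-.285,.017],6.2)
a=get_image('top');b=get_image('side')
cv2.imwrite('pics/f.png',np.vstack([a[130:330,80:540],b[120:420,50:510]]))"
```

```text
t 12.9833 pos [ 0.5061 -0.2824  0.1362] z yaw 6.64 grip 0.549
lin mm [119.1  -1.3  -7.2] rot deg [0.44 0.4  0.29] F [-0.2  0.1 -0.2] q [ 0.78  0.25 -0.36  1.74  0.09  1.17  0.51]
```

View pics/f.png

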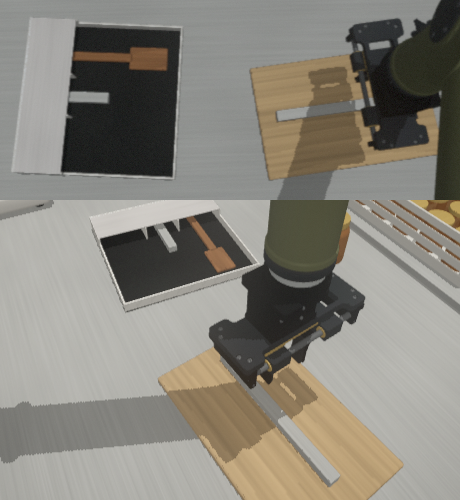

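The bar lies flat on the board, with its rack-side end at top px (357,245) and its other end at side px (382,400). The short bar's end is still at (188,228). I'll check the centre, then hand in.

```bash
python3 -c "
from h import *
a=ray('top',[(357,246)],.028)[0];b=ray('side',[(382,400)],.028)[0]
print(a,b,np.linalg.norm(a-b),(a+b)/2, np.degrees(np.arctan2(*(a-b)[1::-1])))
print(close_job())"
```

```text
[ 0.48957544 -0.14970074  0.028     ] [ 0.51515559 -0.41365473  0.028     ] 0.2651905923089397 [ 0.50236552 -0.28167774  0.028     ] 95.53532958242441
the job is handed in; nothing more can be done
None
```

The long bar came out of the white rack and now lies flat on the wooden board. I handed the job in at about 13 s of the 43 s allowed; it reports no verdict.

I gripped the bar at its middle and tilted it about 7.5° so its front end cleared the lip. I then drew it out endwise from under the hood, levelled it, and set it down until it touched the board. The fingers opened only after contact, and I backed the arm off about 12 cm.

- **Bar position:** the last pictures put the bar's centre at about (0.502, −0.282), roughly 4 mm from the board's centre at (0.500, −0.285). Its direction is 95.5° against the board's 96.3°. The two ends I measured are 265 mm apart, which matches the bar's length.
- **Short bar:** its visible end is at the same pixel as at the start, so it has not moved.
- **Forces:** the wrist force reads about zero with the gripper clear. The highest reading I saw was about 20 N, at touchdown on the board.

None of these checks failed or disagreed. I did not measure the draw-out condition (front end over the lip, far end still under the hood) directly. By the arm's readings, the bar's centre paused within the required range for about one row (0.08 s) on the way out.

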